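# Seat the bearing caps of a roller mixer and feel its end float

## Robot

A 7-joint arm with a two-finger parallel gripper is mounted at the origin on the work surface. World frame = base frame: x ahead of the robot, y to its left, z up, the work surface at z = 0. Lengths are in m, angles in degrees, forces in N, time in s.
With the tool pointing down it reaches from about 0.4 to 0.925 m from the base axis. Payload 5.6 kg.
Tool frame: the origin (TCP) lies midway between the tips of the shut fingers; the grasp point (between the pads) lies 19 mm behind it; z points along the fingers, y is the line along which they close (so a half turn about z gives the same grasp; the last joint's range is limited). The gripper opens to 85 mm and grips with 20 to 120 N. Pads are 22 mm wide; open, the fingers measure 114 mm over their backs; the gripper's body (76 mm by 85 mm) begins 54 mm behind the grasp point. The pads swing forward as they close: fully open they stand 13 mm farther back than shut.
Start: joints at [68.583, 26.786, -0.665, 91.828, 0.344, 61.387, -3.226], TCP at [0.211, -0.615, 0.231] pointing down, gripper open.
Joint ranges: [-144.91, 144.91], [-17.63, 115.5], [-89.93, 88.59], [15.96, 139.68], [-74.01, 254.01], [8.47, 105.57], [-167.45, 167.45]. Speed limits (degrees/s): [147.25, 147.25, 180, 180, 180, 180, 180].

## Interface

Orientations are given as a 3x3 rotation matrix whose columns are the frame's x, y, z axes.
In Python, from bench import robot gives the robot as it stands. Calls block until the motion is done:
- robot.move_ptp(position, orientation): joint-space move of the TCP to a pose.
- robot.move_straight(position, rotation=None, speed=0.15, guard=None): straight line of the TCP; rotation=None keeps the orientation; speed is the mean speed in m/s. With guard (N) it stops when the force on the tool has changed by that much, and returns True; else False.
- robot.move_j(angles): joint-space move.
- robot.let_go() and robot.grasp(): open the fingers fully, or close them until they stop; the grip force is fixed at half the most.
- robot.dwell(seconds).
- robot.ik(position, orientation): joint angles nearest the present ones, or None.
- robot.read_camera(name): name is "scene" or "top" or "wrist"; returns the picture (420x560x3 uint8, red, green, blue); there is no depth.
- robot.camera_info(name): a dict with "intrinsics" (3x3 intrinsics, pixels), "position" and "orientation" of the camera in the world. Camera axes: x right, y down, z forward; pixel columns grow to the right and rows downward; lengths in m; the calibration is good to about 2 mm. A picture is of the moment at which its call begins: read the wrist's pose just before it. camera_info takes no time and is no camera call; for the wrist camera it gives the pose at the moment of the call.
A pose or a line that the arm cannot do raises robot.Unreachable and nothing moves.
- robot.job_done(): hands the job in; it is judged then, once.
Readings, each from a call of its own:
- robot.read_t(): time.
- robot.read_joint_positions(): joint angles.
- robot.read_qd(): joint speeds.
- robot.read_effort(): joint torques, N m.
- robot.read_ee_pos(): TCP position.
- robot.read_orientation(): TCP orientation.
- robot.read_force(): force on the tool from outside, world axes, zero at the start.
- robot.read_ft_torque(): the same for the moment, N m.
- robot.read_width(): opening from 0.0 (shut) to 1.0 (fully open).
- robot.read_grip_force(): force on a finger pad.
Only numpy, scipy, OpenCV 4.12 (cv2) and the standard library are available. Lean on these libraries where they do the work, as an engineer would, in place of code of your own. Each camera call takes 0.05 s, during which the arm holds its last target. There are 200 camera calls.

## Task

The roller of this bench tube mixer has just been refitted after washing and both of its bearing caps still stand proud. Press both caps down until they are fully home, then slide the roller along its axis right up to its stop towards the pulley end, pause briefly, and then back right up to its stop towards the plain end, pausing again, to feel the end float. Leave the roller at the plain-end stop and let go, without disturbing the things lying around the mixer.

Things in the scene. Friction and masses are not known exactly. Their poses are not given: they have to be found in the camera images.
- mixer: Fixed bench tube mixer at any yaw: dark grey base plate (x -60..110, y -170..170, 12 mm thick), two grey bearing blocks at y = +-100 mm, a horizontal roller between them, a small motor lying low (x 61..105, y 60..160, top 58 mm up). Origin on the bench below the roller's mid travel; z up; y along the shaft towards the pulley end; x level, across the shaft, towards the motor.
- cap_pulley_top (a point): Centre of the flat top of the aluminium bearing cap at the pulley end (y = +100 mm on the mixer). Cap is 70 mm across the shaft, 36 mm along it, 24 mm high, guided straight up and down. Fully home its top is 96 mm above the bench and its feet meet the grey block; at the start it stands 6 to 12 mm higher with a gap below.
- cap_plain_top (a point): Centre of the flat top of the same kind of bearing cap at the plain end (y = -100 mm on the mixer); same sizes and heights.
- cap_pulley (a joint): How far the pulley-end cap is pressed down, m: 0 = 12 mm proud, 0.012 = fully home on a solid stop. A tight fit: it moves only under about 6 N, and stays where it is left.
- cap_plain (a joint): The same for the plain-end cap.
- roller_mid (a point): Centre of the roller, on the shaft axis 72 mm above the bench. Grey drum 50 mm in diameter, clear to grip across over its middle 90 mm; a black ring 56 mm in diameter, 10 mm wide, near each end (53 mm from the middle), then a collar 32 mm in diameter whose outer face is 75 mm from the middle. The bearings' inner faces are at y = +-82 mm on the mixer.
- roller (a joint): Position of the roller and shaft along the shaft axis, m: 0 = mid, +0.007 = stop at the pulley end, -0.007 = stop at the plain end (solid stops). Slides under about 2 N and stays where it is left. It does not turn or lift.
- pulley_mid (a point): Centre of the grooved aluminium drive pulley on the shaft, 48 mm in diameter, 20 mm wide, outside the bearing at the pulley end, 148 mm from the middle of the roller; it moves with the roller. At the other (plain) end only the bare shaft, 20 mm in diameter, sticks out.
- tray_mid (a point): Bystander: centre of an open steel dissecting tray 270 x 190 x 45 mm with a blue floor liner, loose on a purple mat to the robot's left.
- jar_mid (a point): Bystander: centre of a closed glass-like specimen jar, 84 mm in diameter, 130 mm high, to the robot's right.
- beaker_mid (a point): Bystander: centre of an open beaker, 80 mm in diameter, 100 mm high, to the robot's right.
- scissors_mid (a point): Bystander: scissors, 200 mm long, 8 mm thick, lying flat on the bench to the robot's right.

How it is judged (in metres and radians):
On the way, in this order (a step that is already met when the one before it is completed fails the run):
1. both bearing caps pressed fully home (value of joint each of cap_pulley, cap_plain above 0.0105 m), for 0.2 s.
2. then the roller slid to its pulley-end stop (value of joint roller above 0.0055 m), for 0.2 s.
3. then the roller slid to its plain-end stop (value of joint roller below -0.0055 m), for 0.2 s.
At the end, for the whole second after the job is handed in: Both caps are within 1.5 mm of fully home and the roller rests within 2 mm of its plain-end stop (all of step 1 and value of joint roller below -0.005 m); the robot touches nothing.
It fails at once if a bystander (tray, jar, beaker or scissors) is moved more than 30 mm (distance of any of tray_mid, jar_mid, beaker_mid, scissors_mid from where it was at the start of the episode above 0.03 m).
It also fails if it takes over 51 s, if anything falls off the work surface, if the arm or the gripper's body presses on something with over 40 N, if the wrist force passes 120 N, or if a joint passes its speed limit or range.

## Working session

There is one attempt and no reset: what is moved stays moved. The work goes in short steps, each a Python script; the robot and the scene stay as the last script left them, time stands still between calls to the robot, and variables do not carry over. Pictures are saved under pics/ and viewed, at most 10 in all, crops included, and the job is handed in when it is done.

```bash
mkdir -p pics; python3 - <<'E'
from bench import robot
import cv2,numpy as np
for n in("scene","top"):
    im=robot.read_camera(n);cv2.imwrite(f"pics/{n}0.png",im[...,::-1])
    c=robot.camera_info(n);print(n,np.round(c["intrinsics"],1).tolist(),np.round(c["position"],3),np.round(c["orientation"],3).tolist())
print(robot.read_t(),robot.read_force())
E
```

```text
scene [[384.6, 0.0, 279.7], [0.0, 384.6, 205.7], [0.0, 0.0, 1.0]] [1.33  0.168 0.859] [[-0.21, 0.652, -0.729], [0.978, 0.153, -0.146], [0.016, -0.743, -0.669]]
top [[436.7, 0.0, 276.3], [0.0, 436.7, 215.4], [0.0, 0.0, 1.0]] [0.265 0.027 1.242] [[-0.008, -0.981, 0.193], [-1.0, 0.008, -0.001], [-0.001, -0.193, -0.981]]
0.1 [ 0.32787833 -0.34130538  0.56876859]
```

View pics/top0.png

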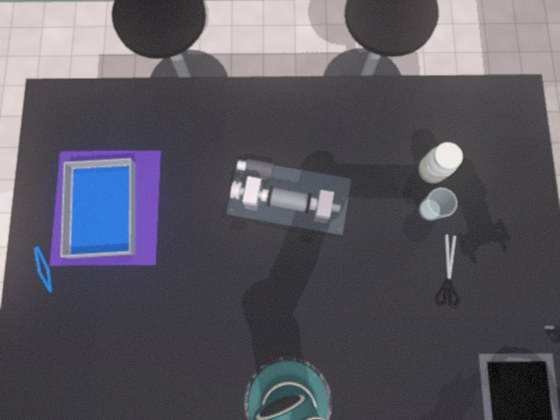

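View pics/scene0.png

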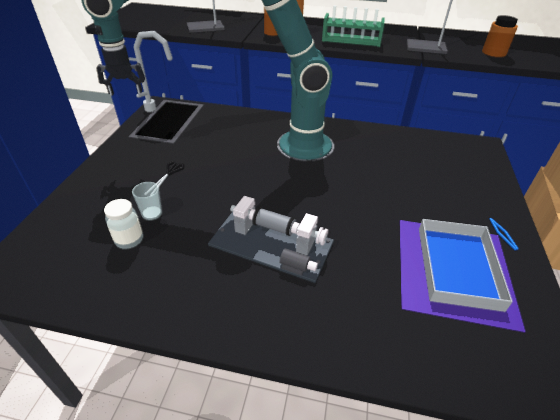

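The top view shows the mixer with its pulley at left (235,190), caps near (252,190) and (325,205), and the motor on the far side (255,167). The scene view agrees. The bystanders are well clear of the mixer: tray to the left, jar, beaker and scissors to the right.

```bash
cat > h.py <<'E'
import numpy as np, cv2
from bench import robot
def ray(c,u,v,z):
    d=c["orientation"]@np.linalg.inv(c["intrinsics"])@np.array([u,v,1.]); p=np.array(c["position"])
    return p+d*(z-p[2])/d[2]
def R(yaw):  # tool down, tool y (closing) along world direction yaw (deg)
    a=np.radians(yaw); y=np.array([np.cos(a),np.sin(a),0]); z=np.array([0,0,-1.]); return np.c_[np.cross(y,z),y,z]
E
python3 - <<'E'
from h import *
im=cv2.imread("pics/top0.png");c=robot.camera_info("top")
g=im.max(2);m=np.zeros_like(g);m[150:245,222:360]=(g[150:245,222:360]>150)*255
n,l,s,ce=cv2.connectedComponentsWithStats(m)
for i in range(1,n):
    if s[i,4]>15: print(s[i],ce[i].round(1),ray(c,*ce[i],.105).round(4))
for u,v in((248,160),(351,178),(343,235),(228,214)): print(ray(c,u,v,.012).round(4))
print(robot.read_orientation().round(3).tolist())
w=robot.camera_info("wrist");print(w["position"]-robot.read_ee_pos(),w["orientation"].round(2).tolist())
E
```

```text
[237 161  10   9  77] [241.2 165.1] [0.628  0.1209 0.105 ]
[230 176  39  30 703] [249.  191.1] [0.5552 0.0995 0.105 ]
[271 190  35  20 464] [288.1 199.6] [ 0.531  -0.0052  0.105 ]
[310 190  30  28 481] [323.8 203.8] [ 0.5186 -0.1001  0.105 ]
[0.6732 0.1086 0.012 ]
[ 0.6158 -0.1922  0.012 ]
[ 0.448  -0.1626  0.012 ]
[0.5116 0.1654 0.012 ]
[[0.946, 0.325, -0.001], [0.325, -0.946, 0.001], [-0.0, -0.002, -1.0]]
[0.06525653 0.02213299 0.14163208] [[0.33, -0.91, -0.26], [-0.95, -0.31, -0.09], [-0.0, 0.27, -0.96]]
```

```bash
python3 - <<'E'
from h import *
for yaw in(-11,169):
    q=robot.ik(np.array([.537,-.015,.33]),R(yaw));print(yaw,None if q is None else np.round(q,0))
    for p in([.5565,.083,.1],[.5185,-.113,.1],[.54,-.02,.05]):
        q=robot.ik(np.array(p),R(yaw));print(None if q is None else np.round(q,0))
yaw=-11 if abs(robot.ik(np.array([.537,-.015,.33]),R(-11))[6])<abs(robot.ik(np.array([.537,-.015,.33]),R(169))[6]) else 169
robot.move_ptp(np.array([.537,-.015,.33]),R(yaw))
robot.dwell(.2)
c=robot.camera_info("wrist");im=robot.read_camera("wrist");cv2.imwrite("pics/w1.png",im[...,::-1])
np.savez("w1.npz",**c);print(yaw,robot.read_t(),np.round(c["position"],3),robot.read_width())
E
```

```text
-11 [ 29.  15. -37.  99.   9.  69. -21.]
[ 15.  34. -35. 108.  26.  47. -45.]
[ 32.  29. -29. 113.  20.  43. -20.]
[ 21.  35. -28. 113.  26.  39. -34.]
169 [ 53.  29. -75.  98.  29.  76. 142.]
[ 38.  58. -76. 107.  62.  70. 109.]
[ -43.   53.   77.  117.  -60.   64. -128.]
[ 50.  64. -77. 111.  69.  70. 115.]
-11 2.8 [0.55  0.052 0.472] 1.0012296952306683
```

View pics/w1.png

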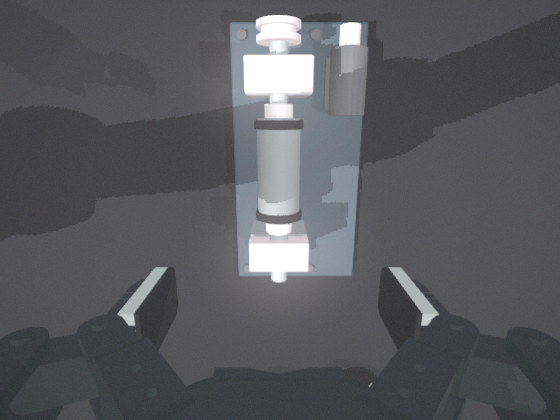

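The wrist view shows the whole mixer from above, upright in the picture. The pulley cap top spans about (244..313, 55..95), the plain cap top (249..308, 240..271), and the drum lies at columns 258..300.

```bash
python3 - <<'E'
from h import *
c=dict(np.load("w1.npz"));im=cv2.imread("pics/w1.png");g=im.min(2)
for name,(r0,r1,c0,c1) in dict(pul=(50,105,235,325),pla=(215,276,240,318)).items():
    s=g[r0:r1,c0:c1]
    for t in(170,215,235):
        m=(s>t).astype(np.uint8);m=cv2.morphologyEx(m,cv2.MORPH_OPEN,np.ones((7,21),np.uint8))
        x,y,w,h=cv2.boundingRect(m);u,v=c0+x,r0+y
        for z in(.104,):
            a=ray(c,u-.5,v+h/2-.5,z);b=ray(c,u+w-.5,v+h/2-.5,z);t0=ray(c,u+w/2-.5,v-.5,z);t1=ray(c,u+w/2-.5,v+h-.5,z)
            print(name,t,(u,v,w,h),"mid",((a+b)/2).round(4),"W",np.linalg.norm(a-b).round(4),"L",np.linalg.norm(t0-t1).round(4), ray(c,u+w/2-.5,v+h/2-.5,z).round(4))
    print(s[:,40].tolist())
for v in(140,170,200):
    r=g[v,240:320].astype(int);print(v,r.tolist())
E
```

```text
pul 170 (243, 54, 71, 42) mid [0.5577 0.0917 0.104 ] W 0.0715 L 0.0394 [0.5577 0.0917 0.104 ]
pul 215 (244, 55, 70, 39) mid [0.5583 0.092  0.104 ] W 0.0704 L 0.0366 [0.5583 0.092  0.104 ]
pul 235 (244, 55, 69, 38) mid [0.5578 0.0926 0.104 ] W 0.0694 L 0.0356 [0.5579 0.0926 0.104 ]
[248, 214, 192, 192, 210, 255, 255, 255, 255, 255, 255, 255, 255, 255, 255, 255, 255, 255, 255, 255, 255, 255, 255, 255, 255, 255, 255, 255, 255, 255, 255, 255, 255, 255, 255, 255, 255, 255, 255, 255, 255, 255, 255, 241, 248, 253, 253, 253, 253, 253, 253, 223, 198, 218, 238]
pla 170 (249, 224, 60, 48) mid [ 0.5227 -0.0915  0.104 ] W 0.0694 L 0.0595 [ 0.5227 -0.0915  0.104 ]
pla 215 (249, 225, 60, 47) mid [ 0.5226 -0.0921  0.104 ] W 0.0694 L 0.0583 [ 0.5226 -0.0921  0.104 ]
pla 235 (249, 225, 59, 46) mid [ 0.5221 -0.0914  0.104 ] W 0.0682 L 0.057 [ 0.5221 -0.0914  0.104 ]
[175, 123, 111, 114, 115, 116, 116, 115, 115, 193, 255, 255, 255, 255, 255, 255, 255, 255, 255, 255, 231, 196, 197, 198, 197, 204, 205, 204, 235, 255, 255, 255, 255, 255, 255, 255, 255, 255, 255, 255, 255, 255, 255, 255, 255, 255, 255, 255,
[... 580 characters left out ...]
 147, 150, 153, 155, 158, 160, 162, 163, 166, 166, 167, 168, 168, 171, 172, 172, 173, 175, 175, 175, 178, 177, 176, 176, 177, 174, 173, 172, 172, 171, 169, 167, 167, 166, 163, 160, 158, 153, 144, 120, 118, 116, 117, 116, 119, 116, 118, 115, 117, 115, 117, 117, 115, 119, 115, 115, 115, 114, 116]
200 [132, 135, 133, 135, 133, 133, 137, 136, 134, 135, 136, 137, 135, 135, 133, 133, 133, 133, 172, 185, 190, 196, 198, 199, 195, 167, 163, 165, 164, 166, 169, 170, 170, 172, 171, 173, 175, 175, 175, 177, 179, 181, 180, 179, 176, 177, 191, 189, 188, 192, 189, 184, 180, 176, 172, 166, 165, 160, 158, 132, 122, 125, 122, 120, 122, 121, 123, 119, 119, 118, 120, 118, 117, 117, 119, 118, 118, 118, 118, 119]
```

```bash
cat >> h.py <<'E'
YAW=-11.05; O=np.array([.539,-.0055,0]); a=np.radians(YAW)
EX=np.array([np.cos(a),np.sin(a),0]);EY=np.array([-np.sin(a),np.cos(a),0])
def P(x,y,z): return O+EX*x+EY*y+np.array([0,0,z])
E
python3 - <<'E'
from h import *
c=dict(np.load("w1.npz"));print("plain",ray(c,278.5,257,.104),P(0,-.1,.1),P(0,.1,.1))
robot.grasp()
for y in(.1,-.1):
    robot.move_ptp(P(0,y,.13),R(YAW)); robot.dwell(.2)
    f0=robot.read_force()
    hit=robot.move_straight(P(0,y,.088),speed=.025,guard=30)
    print(y,hit,robot.read_ee_pos().round(4),(robot.read_force()-f0).round(1),robot.read_t())
    robot.dwell(.15);print(robot.read_ee_pos().round(4),(robot.read_force()-f0).round(1))
    robot.move_straight(P(0,y,.14))
robot.move_ptp(P(0,0,.16),R(YAW));robot.let_go();robot.dwell(.1)
np.savez("w2.npz",**robot.camera_info("wrist"));im=robot.read_camera("wrist");cv2.imwrite("pics/w2.png",im[...,::-1]);print(robot.read_t())
E
```

```text
plain [ 0.52042943 -0.10311237  0.104     ] [ 0.51983344 -0.10364603  0.1       ] [0.55816656 0.09264603 0.1       ]
0.1 True [0.5582 0.0927 0.0961] [-1.5 -1.6  7.7] 5.9583
[0.5582 0.0927 0.0961] [-1.4 -0.4  7.7]
-0.1 True [ 0.5198 -0.1037  0.0961] [-1.4  0.5  7.9] 8.8583
[ 0.5198 -0.1037  0.096 ] [-1.9  0.8  7.1]
10.8833
```

View pics/w2.png

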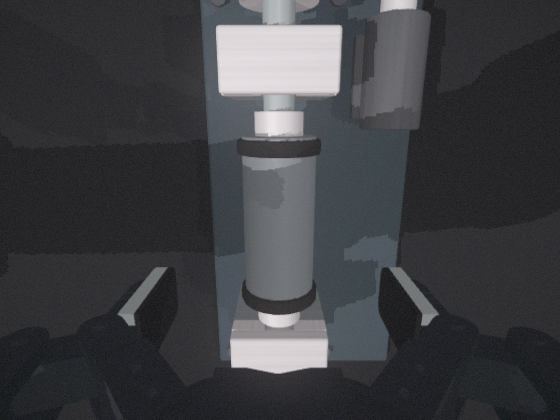

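Both caps read 96.1 mm, so they are home. In the picture the drum (columns 243..315, centre 279) is centred between the pads (about 278). Next I grip and slide the roller.

```bash
python3 - <<'E'
from h import *
robot.move_straight(P(0,0,.055),speed=.08,guard=15)
robot.grasp();robot.dwell(.2)
print("w",robot.read_width(),robot.read_grip_force(),robot.read_force().round(1),robot.read_ee_pos().round(4))
for y in(.02,-.02):
    hit=robot.move_straight(P(0,y,.055),speed=.02,guard=18);robot.dwell(.5)
    p=robot.read_ee_pos();print(y,hit,"along",(p-O)@EY,robot.read_force().round(1),robot.read_t())
np.savez("w3.npz",**robot.camera_info("wrist"));cv2.imwrite("pics/w3.png",robot.read_camera("wrist")[...,::-1])
E
```

```text
w 0.5664922602047707 61.69780254364014 [-0.4 -1.   5.8] [ 0.5398 -0.0056  0.0558]
0.02 True along 0.009508237181344746 [-0.3 -1.4  5.7] 14.2333
-0.02 True along -0.004304393350665 [-0.6 -0.2  2.3] 15.7083
```

View pics/w3.png

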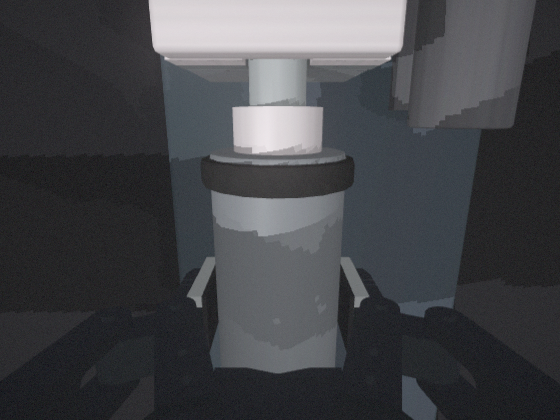

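The travel between the two stops was 13.8 mm, against 14 mm expected. The picture shows the pulley-side collar edge at (278,107) clear of its bearing. Next I let go, retreat and check with rays.

```bash
python3 - <<'E'
from h import *
c=dict(np.load("w3.npz"));L=lambda q:(round((q-O)@EX,4),round((q-O)@EY,4))
print("collar face (expect y .068)",L(ray(c,278,107,.088)))
robot.let_go();p=robot.read_ee_pos();robot.move_straight(p+[0,0,.105],speed=.1);robot.dwell(.3)
c=robot.camera_info("wrist");im=robot.read_camera("wrist");cv2.imwrite("pics/w4.png",im[...,::-1])
g=im.min(2);print("column",[(r,int(g[r,279])) for r in range(84,170,2)])
np.savez("w4.npz",**c);print(robot.read_force().round(1),robot.read_t())
E
```

```text
collar face (expect y .068) (np.float64(0.0004), np.float64(0.0674))
column [(84, 205), (86, 162), (88, 178), (90, 183), (92, 183), (94, 183), (96, 184), (98, 182), (100, 183), (102, 183), (104, 182), (106, 183), (108, 174), (110, 137), (112, 210), (114, 218), (116, 220), (118, 220), (120, 220), (122, 219), (124, 220), (126, 221), (128, 219), (130, 219), (132, 219), (134, 188), (136, 166), (138, 113), (140, 128), (142, 62), (144, 65), (146, 62), (148, 64), (150, 64), (152, 62), (154, 59), (156, 58), (158, 112), (160, 149), (162, 147), (164, 124), (166, 115), (168, 113)]
[-0.1  0.8 -0.2] 17.7667
```

View pics/w4.png

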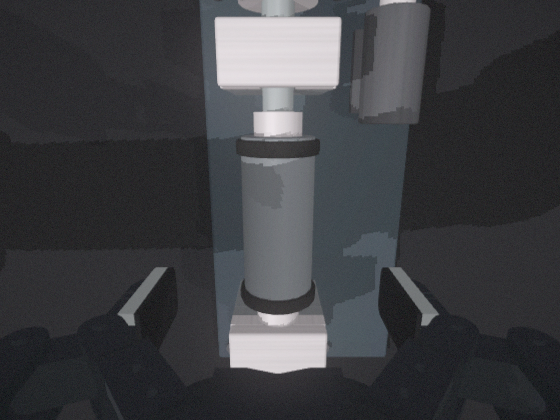

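The collar face measures y = 67.4 mm (68 mm expected at the plain stop). The gripper is clear and both caps look unchanged.

```bash
python3 -c "
from h import *
c=dict(np.load('w4.npz'));print((ray(c,279,111,.088)-O)@EY)
print(robot.job_done())"
```

```text
0.06788939664817703
the job is handed in; nothing more can be done
None
```

The job is handed in after about 18 s: both caps are pressed home (tops at 96 mm), the roller was slid to both stops (13.8 mm of travel) and left at the plain-end stop, and the gripper is open and clear; no verdict came back.

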